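# Seat the keyed cutter die in its holder

## Robot

A 6-joint arm with a two-finger parallel gripper is mounted at the origin on a cart in front of the work surface, level with it; the furniture and walls round the work are solid. World frame = base frame: x ahead of the robot, y to its left, z up, the work surface at z = 0. Lengths are in m, angles in rad, forces in N, time in s.
With the tool pointing down it reaches from about 0.375 to 0.9 m from the base axis. Payload 3.1 kg.
Tool frame: the origin (TCP) lies midway between the tips of the shut fingers; the grasp point (between the pads) lies 19 mm behind it; z points along the fingers, y is the line along which they close (so a half turn about z gives the same grasp; the last joint's range is limited). The gripper opens to 87 mm and grips with 3 to 60 N. Pads are 19 mm wide; open, the fingers measure 117 mm over their backs; the gripper's body (75 mm by 190 mm) begins 51 mm behind the grasp point.
Start: joints at [1.02, 0.527, 1.433, -0, 1.181, -0.178], TCP at [0.227, 0.582, 0.223] pointing down, gripper open.
Joint ranges: [-3.08, 3.08], [-0.75, 2.2], [0.22, 2.44], [-1.43, 4.57], [0, 2.65], [-2.85, 2.85]. Speed limits (rad/s): [2.79, 2.79, 3.14, 3.14, 3.14, 3.14].

## Interface

Orientations are given as a unit quaternion [x, y, z, w].
In Python, from rig import status, imaging, order gives the robot as it stands.
- The arm moves only by the tool arm_command, never from a script. Its argument "deltas" is one flat list of numbers, 5 for each row, row after row: the opening, from -1 (shut) to 1 (fully open), so that 0 is half open, then the shift along the tool's x, y, z in m, then the turn about the tool's z in rad. In form: [gripper, tx, ty, tz, roll, gripper, tx, ty, tz, roll, ...]. A call has 1 to 12 rows; each row shifts and turns the commanded pose from where the row before left it, along the tool's axes as they then stand; what a row does not reach is not made up. A row lasts 1/8 s, in which the tool goes at most 62.5 mm and 10.7 degrees, less where a joint would pass 70% of its speed; a pose out of reach is approached as far as the arm can. A call with a gripper value outside its range is refused whole. The fingers move at their own pace and stop on an object; "newtons" is the grip in N (left out, the last holds). Time passes only in rows, so rows that do not move let the fingers close. It gives the time, the measured TCP pose, the force, the opening and the grip force at its end, in the units of the state.
- status.get_obs(): the state, without advancing time (a new reading comes with each control period).
- imaging.camera(name): name is "side" or "top" or "wrist"; returns (picture, depth): 400x640x3 uint8, red, green, blue; 400x640 float32, m along the optical axis (not along the pixel's ray), 0 where there is no reading.
- imaging.camera_params(name): a dict with "intrinsics" (3x3 intrinsics, pixels), "camera_from_world" (4x4, takes a point from world to camera coordinates). Camera axes: x right, y up, looking along -z (the intrinsics and any distortion apply to the point x, -y, -z); pixel columns grow to the right and rows downward; lengths in m; the calibration is good to about 2 mm. A picture is of the moment at which its call begins: read the wrist's pose just before it. camera_params takes no time and is no camera call; for the wrist camera it gives the pose at the moment of the call.
- order.hand_in(): hands the job in; it is judged then, once.
The state is a dict: "time": time; "q": joint angles; "joint_velocities": joint speeds; "joint_torque": joint torques, N m; "position": TCP position; "tool_rot": TCP orientation; "ft_force": force on the tool from outside, world axes, zero at the start; "moment": the same for the moment, N m; "grip_width": finger opening in m; "grip_force": force on a finger pad.
Only numpy, scipy, OpenCV 4.12 (cv2) and the standard library are available. Lean on these libraries where they do the work, as an engineer would, in place of code of your own. Each camera call takes 0.05 s, during which the arm holds its last target. There are 200 camera calls.

## Task

Load the wooden cutter die into the grey holder, upright and fully home with its flange flat on the holder's rim, and let go. It goes in only one way round, with its slots over the keys inside, and that way has to be found by feel. Do not tip the die over, and leave the other things on the table where they are.

Things in the scene. Friction and masses are not known exactly. Their poses are not given: they have to be found in the camera images.
- die: Loose cutter die of brown wood, about 0.35 kg, standing upright. Origin: centre of its underside, z up. From below: round spigot 80 mm across (z 0 to 26 mm), round flange 96 mm across (z 26 to 34), bar grip (z 34 to 70). The spigot's side has three unevenly spaced slots: along the die's +x, and 100 and 225 degrees counterclockwise from it seen from above.
- die_grip (a point): Centre of the die's bar grip, 52 mm above the die's underside. The bar is 64 mm long (along the die's x), 22 mm wide (y) and 36 mm high, to be pinched across its width.
- die_slot (a point): The first slot, at the foot of the spigot, 34 mm out along the die's +x; a small stud on top of the flange marks that side. Each slot runs the full 26 mm height, open outward and downward, 15 mm wide with parallel sides, from 27.5 mm off the die's axis to the outside.
- holder: Die holder, fixed: plywood foot 130 x 130 x 14 mm with a round grey cup 106 mm across in its middle. Origin: centre of the foot's underside, z up. The bore, coaxial with the origin, is 84 mm across, chamfered at the mouth, its floor 14 mm above the origin. Keyed home, the die's origin stands 18 mm above the holder's; wrongly turned it stops on the keys at 29 mm.
- holder_rim (a point): Centre of the cup's mouth, 44 mm above the holder's origin. In the bore stand three fixed grey keys, 7 mm wide, from the wall to 30 mm from the axis, tops 15 mm below the rim, spaced like the slots. The first key's angle about z is not measured: up to 0.9 rad either side of the holder's +x. The die enters only when turned with each slot over its own key (play 0.1 rad either way, less off centre).
- jar: Bystander: small white paint jar, 46 mm across, 46 mm high; origin at the centre of its underside.
- tape: Bystander: roll of masking tape lying flat, 104 mm across, 25 mm high; origin at the centre of its underside.
- the_stapler: Bystander: stapler, 114 x 32 x 37 mm; origin at the centre of its underside.
- cone: Bystander: pine cone, about 65 mm across and high; origin at the centre of its underside.
Mind the look-alikes: they are no part of the job. Of the things shaped like the die, the brown one is meant.

How it is judged:
By the outcome, as a careful person would: the job done as asked, in the order asked, and still so for the second after the job is handed in, with the robot touching nothing.
It also fails if it takes over 72 s, if anything falls off the work surface, if the arm or the gripper's body presses on something with over 40 N, if the wrist force passes 120 N, or if a joint passes its speed limit or range.

## Working session

There is one attempt and no reset: what is moved stays moved. The work goes in short steps, Python scripts to look and compute and a tool call to move; the robot and the scene stay as the last step left them, time stands still between calls to the robot, and variables do not carry over. Pictures are saved under pics/ and viewed, at most 10 in all, crops included, and the job is handed in when it is done.

Besides the shell and the picture viewer there is one more tool, called as name(argument=value, ...) on one line, values as JSON. arm_command: Moves the arm, as the interface text tells. Its arguments: {"type":"object","properties":{"deltas":{"type":"array"},"newtons":{"type":"number"}},"required":["deltas"]}

```bash
mkdir -p pics
cat > h.py <<'E'
import numpy as np, cv2
from rig import status, imaging, order
def cam(n):
    P=imaging.camera_params(n); rgb,d=imaging.camera(n); return rgb,d,P
def world(d,P):
    K=np.array(P["intrinsics"]); T=np.linalg.inv(np.array(P["camera_from_world"]))
    v,u=np.mgrid[:d.shape[0],:d.shape[1]]
    x=(u-K[0,2])/K[0,0]*d; y=(v-K[1,2])/K[1,1]*d
    W=np.stack([x,-y,-d],-1)@T[:3,:3].T+T[:3,3]; W[d==0]=np.nan; return W
def save(n,rgb): cv2.imwrite(f"pics/{n}.png",cv2.cvtColor(rgb,cv2.COLOR_RGB2BGR))
E
python3 - <<'E'
from h import *
r,d,P=cam("top"); save("top1",r); np.savez("top1",r=r,d=d,W=world(d,P)); print({k:v for k,v in P.items()})
r,d,P=cam("side"); save("side1",r)
o=status.get_obs(); print(o["position"],o["tool_rot"],o["time"],o["ft_force"])
E
```

```text
{'intrinsics': array([[512.42895707,   0.        , 317.43204803],
       [  0.        , 512.42895707, 190.97020647],
       [  0.        ,   0.        ,   1.        ]]), 'camera_from_world': array([[ 8.98794412e-04, -9.99993529e-01,  3.48348818e-03,
        -1.27910277e-02],
       [ 9.78409039e-01,  1.59933738e-03,  2.06671707e-01,
        -5.72678363e-01],
       [-2.06675941e-01,  3.22252095e-03,  9.78404145e-01,
        -1.61626243e+00],
       [ 0.00000000e+00,  0.00000000e+00,  0.00000000e+00,
         1.00000000e+00]])}
[0.22671093 0.5817342  0.2216468 ] [ 1.84848130e-01  9.82766595e-01 -9.35052491e-04 -3.38933959e-04] 0.1 [-0.21398993 -0.10516178  0.69288343]
```

View pics/top1.png

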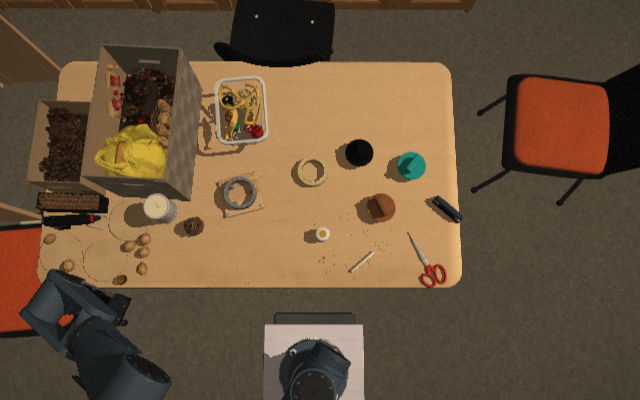

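View pics/side1.png

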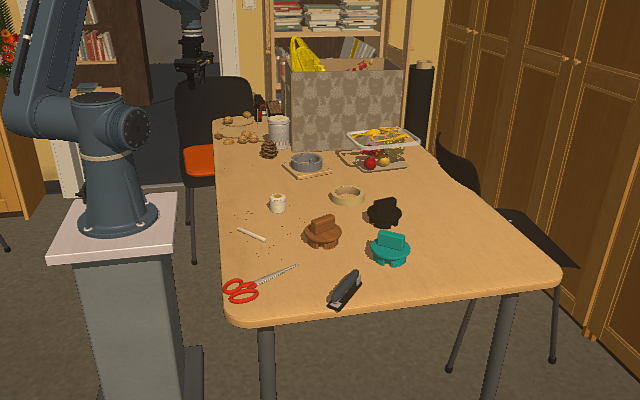

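The top view shows three die-shaped things: brown at (380,207), black at (360,153) and teal at (411,166). The brown one is the one meant. The holder is at (240,193), the tape at (312,173), the jar at (322,234), the cone at (193,226) and the stapler at (447,208).

Run:
```python
from h import *
z=np.load("top1.npz"); r,W=z["r"],z["W"]
a=cv2.resize(r[180:235,350:410],(420,385),interpolation=cv2.INTER_CUBIC); b=cv2.resize(r[165:220,210:270],(380,385),interpolation=cv2.INTER_CUBIC)
save("crop1",np.hstack([a,b]))
def f(n,u0,u1,v0,v1,lo,hi):
    S=W[v0:v1,u0:u1].reshape(-1,3); S=S[(S[:,2]>lo)&(S[:,2]<hi)]
    (c,s,a)=cv2.minAreaRect((S[:,:2]*1000).astype(np.float32)); print(n,len(S),S.mean(0).round(4),np.array(c).round(1),np.array(s).round(1),round(a,1))
f("flange+",355,405,185,230,.02,.08);f("bar",355,405,185,230,.055,.08);f("rim",212,268,168,220,.035,.06);f("foot",208,275,165,225,.008,.022)
```

```text
flange+ 649 [ 0.5243 -0.2202  0.0416] [ 526.2 -222.7] [93.6 91.9] 88.1
bar 142 [ 0.5245 -0.2206  0.0691] [ 526.  -222.2] [63.  25.1] 26.9
rim 334 [0.5732 0.245  0.0427] [573.6 245. ] [106.3 104.3] 6.4
foot 1037 [0.5711 0.2435 0.0139] [571.9 246.1] [220.5 203.4] 89.9
```

View pics/crop1.png

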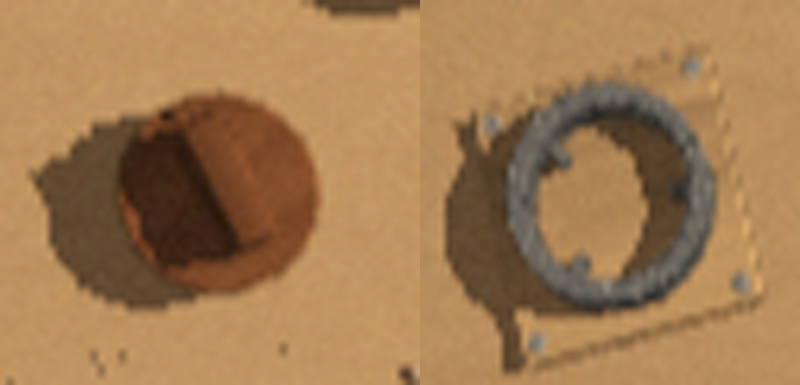

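The left crop shows the brown die, with its bar from about (180,115) to (255,250), so its yaw is 27° or 207°. The right crop shows the keys at about (560,155), (578,265) and (685,190), which puts the first key near 52° in world. I'll move over the die for a close view to find the stud.

arm_command(deltas=[1, -0.038, -0.043, 0, 0, 1, -0.038, -0.043, 0, 0, 1, -0.038, -0.043, 0, 0, 1, -0.038, -0.043, 0, 0, 1, -0.038, -0.043, 0, 0, 1, -0.038, -0.043, 0, 0, 1, -0.038, -0.043, 0, 0, 1, -0.038, -0.043, 0, 0, 1, -0.038, -0.043, 0, 0, 1, -0.038, -0.043, 0, 0, 1, -0.038, -0.043, 0, 0, 1, -0.038, -0.043, 0, 0])

```text
time: 1.6
position: [0.4646, -0.066, 0.2224]
tool_rot: [0.185, 0.983, 0.0, -0.0]
ft_force: [0.9, 0.2, -0.5]
grip_width: 0.0871
grip_force: 0.0
```

arm_command(deltas=[1, -0.038, -0.043, 0, 0, 1, -0.038, -0.043, 0, 0, 1, -0.037, -0.038, 0, 0, 1, 0, 0, 0, 0.18, 1, 0, 0, 0, 0.18, 1, 0, 0, 0, 0.18, 1, 0, 0, 0, 0.18, 1, 0, 0, 0, 0.18, 1, 0, 0, 0, 0.18, 1, 0, 0, 0, 0.18, 1, 0, 0, 0, 0.18, 1, 0, 0, 0, 0.18])

```text
time: 3.1
position: [0.5243, -0.2204, 0.2221]
tool_rot: [0.841, 0.541, -0.0, -0.001]
ft_force: [-0.2, -0.4, 0.4]
grip_width: 0.0867
grip_force: 0.0
```

arm_command(deltas=[1, 0, 0, 0, 0.18, 1, 0, 0, 0, 0.18, 1, 0, 0, 0, 0.18, 1, 0, 0, 0, 0.14, 1, 0, 0, 0, 0, 1, 0, 0, 0, 0])

```text
time: 3.85
position: [0.5245, -0.2206, 0.2223]
tool_rot: [0.972, 0.234, -0.0, -0.0]
ft_force: [0.1, 0.0, 0.9]
grip_width: 0.087
grip_force: 0.0
```

Run:
```python
from h import *
o=status.get_obs(); print(o["position"],o["tool_rot"],o["q"],o["time"])
r,d,P=cam("wrist"); save("w1",r); np.savez("w1",r=r,d=d,W=world(d,P))
```

```text
[ 0.52445468 -0.22059635  0.22231356] [ 9.72305913e-01  2.33711624e-01 -2.11895098e-04 -2.09885257e-04] [-5.94491107e-01  4.52480898e-01  1.57537989e+00 -3.30477536e-05
  1.11432762e+00  5.04533206e-01] 3.85
```

View pics/w1.png

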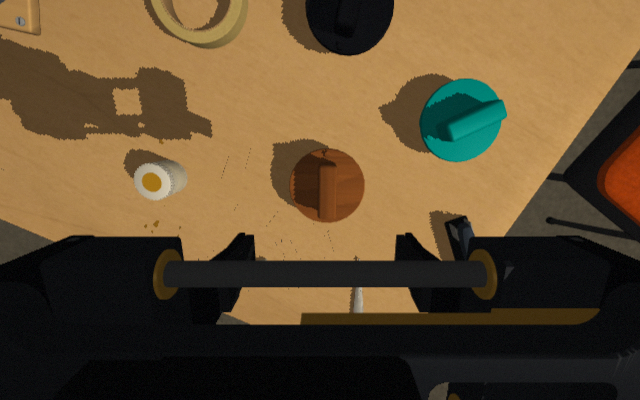

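The wrist view shows the brown die at (328,185), with its bar upright in the picture and a possible stud near (325,153). I'll zoom in and measure.

Run:
```python
from h import *
z=np.load("w1.npz"); r,W=z["r"],z["W"]
save("crop2",cv2.resize(r[140:230,280:375],(570,540),interpolation=cv2.INTER_CUBIC))
S=W[140:230,280:375]; 
for n,lo,hi in(("bar",.06,.08),("flange",.028,.038),("stud?",.0365,.055)):
    m=(S[...,2]>lo)&(S[...,2]<hi); Q=S[m]; c,s,a=cv2.minAreaRect((Q[:,:2]*1000).astype(np.float32)); print(n,len(Q),Q.mean(0).round(4),c,s,a)
print("bar end pixels z along column"); print((S[0:40,38:56:2,2]*1000).round(0)[4:34:2])
for v,u in((145,325),(153,325),(222,328)): print(v,u,W[v,u])
```

```text
bar 1020 [ 0.5275 -0.2208  0.0694] (526.666748046875, -221.50555419921875) (63.10894775390625, 21.89124298095703) 25.193458557128906
flange 3327 [ 0.5294 -0.2198  0.0339] (526.173828125, -221.52642822265625) (94.61891174316406, 94.49900817871094) 72.03838348388672
stud? 57 [ 0.5589 -0.2063  0.0418] (556.4125366210938, -226.71238708496094) (54.51547622680664, 18.84552574157715) 89.14102935791016
bar end pixels z along column
[[ 0. -0.  1.  1.  0. -1.  0.  1. -1.]
 [ 0. -1.  0.  0. -0. -0.  1. -1. -0.]
 [-0. -0. 30. 34. 33. 33. 31.  1.  1.]
 [34. 33. 35. 33. 35. 32. 32. 34. 34.]
 [35. 33. 34. 33. 38. 37. 33. 33. 34.]
 [34. 34. 33. 37. 38. 38. 38. 34. 34.]
 [35. 33. 33. 35. 38. 37. 34. 34. 33.]
 [33. 35. 34. 34. 34. 34. 34. 34. 34.]
 [33. 33. 33. 34. 33. 35. 33. 34. 33.]
 [33. 41. 47. 44. 47. 44. 44. 46. 39.]
 [34. 62. 65. 66. 65. 66. 66. 64. 62.]
 [65. 68. 69. 69. 70. 68. 70. 69. 68.]
 [69. 70. 70. 70. 70. 71. 70. 70. 69.]
 [69. 70. 71. 70. 70. 70. 71. 69. 70.]
 [67. 69. 71. 70. 69. 71. 70. 70. 69.]]
145 325 [ 5.69031618e-01 -1.97519309e-01 -4.54033935e-04]
153 325 [ 0.56241183 -0.20087976  0.03669342]
222 328 [ 4.74824732e-01 -2.50483691e-01 -3.16793780e-04]
```

View pics/crop2.png

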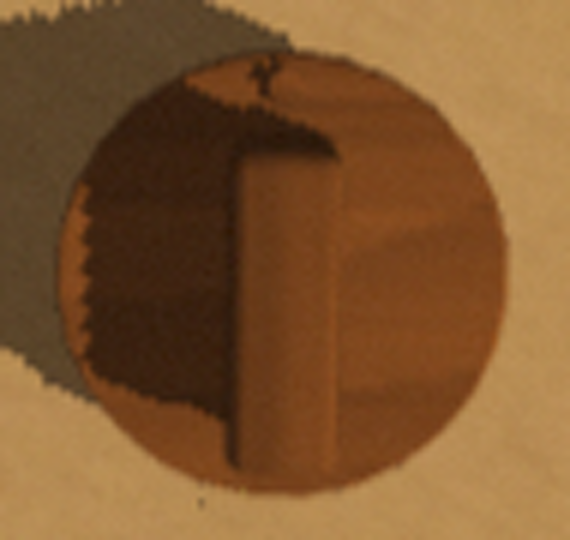

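The stud is at world (0.562, -0.201), 4 mm above the flange and toward +27°. So the die's yaw is about 26° and its centre is (0.5265, -0.2215). The tool's x is already at 27°, so I'll grasp with the TCP at z = 0.040.

arm_command(deltas=[1, 0.0013, 0.002, 0.03, 0.01, 1, 0, 0, 0.03, 0, 1, 0, 0, 0.03, 0, 1, 0, 0, 0.03, 0, 1, 0, 0, 0.03, 0, 1, 0, 0, 0.02, 0, 1, 0, 0, 0.012, 0, 1, 0, 0, 0, 0, -1, 0, 0, 0, 0, -1, 0, 0, 0, 0, -1, 0, 0, 0, 0, -1, 0, 0, 0, 0], newtons=30)

```text
time: 5.4
position: [0.5269, -0.222, 0.0409]
tool_rot: [0.974, 0.228, 0.0, 0.0]
ft_force: [-0.6, -0.0, 0.0]
grip_width: 0.0552
grip_force: 0.0
```

arm_command(deltas=[-1, 0, 0, 0, 0, -1, 0, 0, 0, 0, -1, 0, 0, 0, 0, -1, 0, 0, 0, 0])

```text
time: 5.9
position: [0.5268, -0.222, 0.0405]
tool_rot: [0.974, 0.228, 0.0, 0.0]
ft_force: [0.3, -0.5, -0.4]
grip_width: 0.0218
grip_force: 30.0
```

The bar is gripped at 21.8 mm. I'll lift, carry it to just short of the holder and look at the keys past the die.

arm_command(deltas=[-1, 0, 0, -0.02, 0, -1, 0, 0, -0.04, 0, -1, 0, 0, -0.05, 0, -1, 0, 0, -0.05, 0, -1, 0.016, -0.05, 0, 0, -1, 0.016, -0.05, 0, 0, -1, 0.016, -0.05, 0, 0, -1, 0.016, -0.05, 0, 0, -1, 0.016, -0.05, 0, 0, -1, 0.016, -0.05, 0, 0, -1, 0.016, -0.05, 0, 0, -1, 0.017, -0.048, 0, 0])

```text
time: 7.4
position: [0.4643, 0.1935, 0.1999]
tool_rot: [0.974, 0.228, -0.001, -0.0]
ft_force: [0.4, -0.1, -3.1]
grip_width: 0.0215
grip_force: 30.0
```

arm_command(deltas=[-1, 0, 0, 0, 0, -1, 0, 0, 0, 0, -1, 0, 0, 0, 0])

```text
time: 7.78
position: [0.4657, 0.1909, 0.2003]
tool_rot: [0.974, 0.227, -0.0, 0.0]
ft_force: [0.5, -0.3, -2.9]
grip_width: 0.0218
grip_force: 30.0
```

Run:
```python
from h import *
o=status.get_obs(); print(o["position"],o["tool_rot"],o["grip_width"],o["ft_force"])
r,d,P=cam("wrist"); save("w2",r); np.savez("w2",r=r,d=d,W=world(d,P))
```

```text
[0.46570132 0.19086641 0.20026327] [ 9.73873197e-01  2.27092028e-01 -4.34447159e-04  1.38312203e-04] 0.02181434579101259 [ 0.48444127 -0.31825447 -2.94678234]
```

View pics/w2.png

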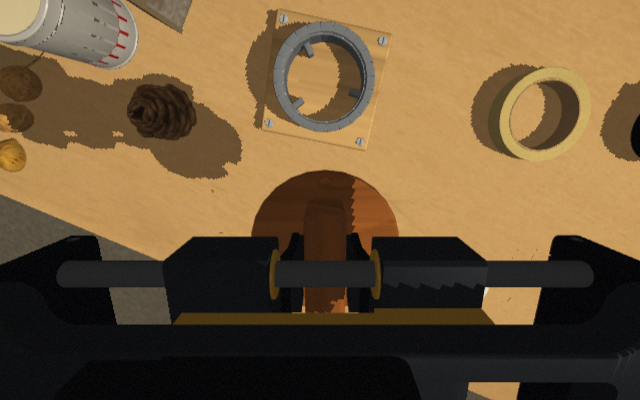

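The holder is in clear view at (324,77), with its keys at about (307,49), (295,105) and (355,93). I'll measure the rim centre and key angles from the depth.

Run:
```python
from h import *
from scipy.optimize import least_squares
W=np.load("w2.npz")["W"][10:150,255:390].reshape(-1,3); W=W[np.isfinite(W[:,2])]
R=W[(W[:,2]>.0405)&(W[:,2]<.05)]; R=R[(np.hypot(*(R[:,:2]-[.573,.245]).T)<.062)]
c,s,a=cv2.minAreaRect((R[:,:2]*1000).astype(np.float32)); print(len(R),R.mean(0),c,s)
e,_=cv2.minEnclosingCircle((R[:,:2]*1000).astype(np.float32)); print("circ",e,_)
# annulus fit: radii between 42 and 53
f=lambda p:(lambda q:np.maximum(0,q-.053)+np.maximum(0,.042-q))(np.hypot(*(R[:,:2]-p).T))
p=least_squares(f,np.array(c)/1000,loss="soft_l1",f_scale=.001).x; print("fit",p)
Q=W[:,:2]-p; rr=np.hypot(*Q.T); th=np.degrees(np.arctan2(Q[:,1],Q[:,0]))
m=(W[:,2]>.025)&(W[:,2]<.033)&(rr<.0405)&(rr>.029)
h,_=np.histogram(th[m],36,(-180,180)); print(h)
for t0 in(52,152,-83):
    for _ in range(4):
        mm=m&(abs(th-t0)<12); t0=th[mm].mean()
    print(t0,mm.sum(),rr[mm].min(),th[mm].min(),th[mm].max())
```

```text
3397 [0.57697999 0.24777517 0.04343671] (574.0078125, 246.37432861328125) (105.41363525390625, 105.57203674316406)
circ (574.1145629882812, 246.3571319580078) 53.369590759277344
fit [0.57375925 0.24637653]
[ 0  0  0  0  0  0  0  0  0 47 19  0  0  0  0  0  0  0  0  0  0  0 18 57
  0  0  0  0  0  0  0  0 14 52  0  0]
53.16142632665535 75 0.029529518685459857 46.679679666462306 59.06220368424654
153.40707965501113 66 0.029997900488501546 147.01770192177713 158.63653728968526
-82.29711004400505 66 0.030025521028876966 -88.34475776813416 -76.58243284782584
```

The rim centre is (0.5739, 0.2464). The keys are at 53.2°, 153.4° and -82.3°, so the first is at 53.0°, consistent with the 100/225 spacing. The die needs a turn of +26.8°; I'll move over the holder, turn and come down to just above the rim.

arm_command(deltas=[-1, 0.0406, -0.0006, 0, 0, -1, 0.0405, -0.0006, 0, 0, -1, 0.0405, -0.0007, 0, 0, -1, 0, 0, 0, -0.156, -1, 0, 0, 0, -0.156, -1, 0, 0, 0, -0.155, -1, 0, 0, 0.035, 0, -1, 0, 0, 0.035, 0, -1, 0, 0, 0.03, 0, -1, 0, 0, 0.005, 0, -1, 0, 0, 0, 0, -1, 0, 0, 0, 0])

```text
time: 9.32
position: [0.5752, 0.2477, 0.0971]
tool_rot: [0.895, 0.447, 0.002, 0.0]
ft_force: [0.5, 0.1, -4.0]
grip_width: 0.0216
grip_force: 30.0
```

arm_command(deltas=[-1, 0, 0, 0, 0, -1, 0, 0, 0, 0])

```text
time: 9.57
position: [0.5742, 0.2479, 0.0964]
tool_rot: [0.894, 0.447, 0.001, 0.0]
ft_force: [0.5, 0.6, -3.1]
grip_width: 0.0219
grip_force: 30.0
```

Run:
```python
from h import *
o=status.get_obs(); print(o["position"],o["tool_rot"],o["ft_force"])
r,d,P=cam("side"); save("s2",cv2.resize(r[130:200,270:350],(640,560),interpolation=cv2.INTER_CUBIC))
```

```text
[0.57416285 0.24789203 0.0963771 ] [8.94494609e-01 4.47078178e-01 6.87536016e-04 1.56575770e-04] [ 0.53812791  0.63304826 -3.07591837]
```

View pics/s2.png

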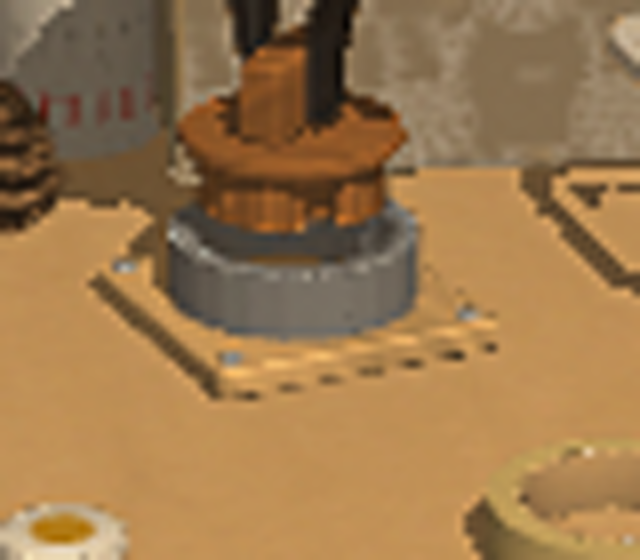

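The side crop shows the die hovering upright just above the cup mouth. I'll take out the 1.5 mm offset and lower gently.

arm_command(deltas=[-1, -0.0014, 0.0007, 0.003, 0, -1, 0, 0, 0.003, 0, -1, 0, 0, 0.003, 0, -1, 0, 0, 0.003, 0, -1, 0, 0, 0.003, 0, -1, 0, 0, 0.003, 0, -1, 0, 0, 0, 0])

```text
time: 10.5
position: [0.5733, 0.2461, 0.0772]
tool_rot: [0.895, 0.447, -0.0, -0.0]
ft_force: [0.2, -0.7, -3.7]
grip_width: 0.0219
grip_force: 30.0
```

arm_command(deltas=[-1, 0, 0, 0.003, 0, -1, 0, 0, 0.003, 0, -1, 0, 0, 0.003, 0, -1, 0, 0, 0.002, 0, -1, 0, 0, 0, 0])

```text
time: 11.12
position: [0.5734, 0.2461, 0.0663]
tool_rot: [0.895, 0.447, -0.0, -0.0]
ft_force: [0.9, 1.1, -3.8]
grip_width: 0.0215
grip_force: 30.0
```

The TCP is at 0.0663, about 3 mm below the key tops, with no resistance, so the slots are over the keys. I'll go on to home, expected at TCP 0.0585.

arm_command(deltas=[-1, 0, 0, 0.002, 0, -1, 0, 0, 0.002, 0, -1, 0, 0, 0.002, 0, -1, 0, 0, 0.001, 0, -1, 0, 0, 0.001, 0, -1, 0, 0, 0, 0])

```text
time: 11.88
position: [0.5736, 0.2462, 0.0586]
tool_rot: [0.895, 0.447, 0.0, 0.0]
ft_force: [-0.1, -1.1, -2.8]
grip_width: 0.0218
grip_force: 30.0
```

arm_command(deltas=[-1, 0, 0, 0.001, 0, -1, 0, 0, 0.001, 0, -1, 0, 0, 0, 0])

```text
time: 12.25
position: [0.5736, 0.2462, 0.0585]
tool_rot: [0.895, 0.447, 0.0, 0.0]
ft_force: [-4.0, -1.4, 8.0]
grip_width: 0.0216
grip_force: 30.0
```

It stops firmly at TCP 0.0585, the keyed home height. Next is to release and retreat.

arm_command(deltas=[-1, 0, 0, -0.001, 0, 0, 0, 0, 0, 0, 0.6, 0, 0, 0, 0, 0.6, 0, 0, 0, 0, 0.6, 0, 0, -0.01, 0, 0.6, 0, 0, -0.03, 0, 0.6, 0, 0, -0.04, 0, 0.6, 0, 0, -0.05, 0, 0.6, -0.04, 0, -0.03, 0, 0.6, -0.05, 0, 0, 0, 0.6, -0.04, 0, 0, 0, 0.6, 0, 0, 0, 0])

```text
time: 13.75
position: [0.4936, 0.1407, 0.2183]
tool_rot: [0.895, 0.446, -0.001, -0.0]
ft_force: [0.5, 0.7, 0.2]
grip_width: 0.0697
grip_force: 0.0
```

Run:
```python
from h import *
o=status.get_obs(); print(o["position"],o["grip_width"],o["time"])
r,d,P=cam("side"); a=cv2.resize(r[130:200,270:350],(400,350),interpolation=cv2.INTER_CUBIC)
r,d,P=cam("wrist"); W=world(d,P); save("end",np.hstack([a,cv2.resize(r,(400,350))]))
S=W.reshape(-1,3); q=np.hypot(S[:,0]-.5738,S[:,1]-.2464)
for n,m in(("flange",(q<.046)&(S[:,2]>.04)&(S[:,2]<.064)),("bar",(q<.03)&(S[:,2]>.08)&(S[:,2]<.1))):
    Q=S[m]; A=np.c_[Q[:,:2]-[.5738,.2464],np.ones(len(Q))]; print(n,len(Q),np.median(Q[:,2]),np.linalg.lstsq(A,Q[:,2],rcond=None)[0])
```

```text
[0.49356394 0.14068861 0.21827844] 0.06972067557465278 13.75
flange 4661 0.0518323943381232 [-1.44923606e-03  6.61687076e-05  5.18800433e-02]
bar 1557 0.08757913301132775 [-0.00574251  0.00410371  0.08744808]
```

View pics/end.png

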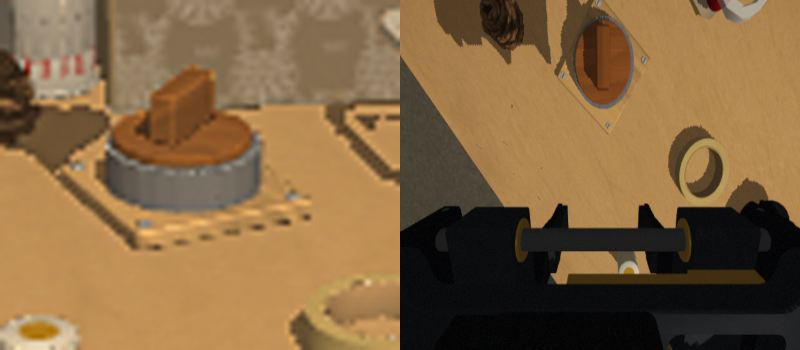

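The die sits flat on the rim: the flange top is at 0.0518 (0.052 expected) and level, and the gripper is clear. The other things have not moved.

```bash
python3 -c "
from rig import order; print(order.hand_in())"
```

```text
the job is handed in; nothing more can be done
None
```

The brown die is in the holder with its slots over the keys, upright and fully home, with its flange flat on the rim; I let go and handed the job in at about 14 s (no verdict came back), having read the key angle from the wrist camera and confirmed it by feel on the way down.

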